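Feed rock core discs through the gate into the slot

TASK

Push the three loose rock core discs (red, grey, white) with the fingers across the dark deck, one at a time, through the funnel-shaped gate and fully into the straight slot behind it; a disc may shove those already in the slot further along, but the others must still be clear of the gate when one goes in. Only push them: do not pinch, press hard on, tip or lift a disc. Leave the brass weight, the jar and the brush where they stand.

Things in the scene. Friction and masses are not known exactly. Their poses are not given: they have to be found in the camera images.
- tray: fixed feeding tray, 381 mm long, yellow fences on a base whose top is 12 mm above the bench. Origin at bench height under the middle of the gate; x points along the slot, away from the deck; y to the left of that. All fences stand 8 mm above the deck and are 6 mm thick: fingertips held 9 to 17 mm above the deck pass over the fences and still push the 20 mm thick discs
- deck (a point): middle of the flat dark rubber-faced deck, on its top, 12 mm above the bench and 110 mm before the gate; axes as the tray's. The fenced deck spans tray x -214 to 0 mm and y -129 to +129 mm. Towards the gate two slanting fences narrow from about 120 mm apart at tray x = -35 mm to the gate's 48 mm
- gate (a point): middle of the gate (48 mm wide), at deck height, 12 mm above the bench; axes as the tray's. Here the slot begins: straight, 48 mm wide, aluminium floor level with the deck, fences 8 mm high on both sides. A disc is fully in the slot once its centre is 20 mm past the gate
- slot_end (a point): middle of the stop at the slot's closed far end, at deck height, 155 mm past the gate; axes as the tray's. The slot holds all three discs in a row with 35 mm to spare
- disc_red: red-brown sandstone core disc, 40 mm diameter, 20 mm thick, about 65 g, lying flat and loose on the dark deck; origin at the centre of its underside, z up, its yaw means nothing
- disc_grey: grey concrete-like core disc, 40 mm diameter, 20 mm thick, about 65 g, lying flat and loose on the dark deck; origin at the centre of its underside, z up, its yaw means nothing
- disc_white: white marble core disc, 40 mm diameter, 20 mm thick, about 65 g, lying flat and loose on the dark deck; origin at the centre of its underside, z up, its yaw means nothing
- weight: brass calibration weight with a knob, 40 mm diameter, 50 mm tall, 300 g, loose on the deck among the discs at one of the four places; origin at the centre of its underside; must not be moved
- jar: small amber jar with black lid, 52 mm diameter, 75 mm tall, loose on the bench on the +y side of the slot; origin at the centre of its underside; must not be moved
- brush: cleaning brush, 170 mm long, lying on the bench on the -y side of the slot roughly along it; origin under the middle of its length; must not be moved

How it is judged:
By the outcome, as a careful person would: the job done as asked, in the order asked, and still so for the second after the job is handed in, with the robot touching nothing.
It also fails if it takes over 69 s, if anything falls off the work surface, if the arm or the gripper's body presses on something with over 40 N, if the wrist force passes 120 N, or if a joint passes its speed limit or range.

ROBOT

A 6-joint arm with a two-finger parallel gripper is mounted at the origin on the work surface. World frame = base frame: x ahead of the robot, y to its left, z up, the work surface at z = 0. Lengths are in mm, angles in rad, forces in N, time in s.
With the tool pointing down it reaches from about 275 to 1000 mm from the base axis. Payload 8.4 kg.
Tool frame: the origin (TCP) lies between the finger pads; the fingertips stand r.finger_overhang ahead of it and the grasp point (between the pads) is the TCP (r.finger_overhang is the distance from the TCP to the fingertips, in mm); z points along the fingers, y is the line along which they close (so a half turn about z gives the same grasp; the last joint's range is limited). The gripper opens to 85 mm and grips with 20 to 120 N. Pads are 22 mm wide; open, the fingers measure 114 mm over their backs; the gripper's body (76 mm by 85 mm) begins 54 mm behind the grasp point. The pads swing forward as they close: fully open they stand 13 mm farther back than shut.
Start: joints at [-1.156, 0.353, 1.633, -0, 1.155, -0.002], TCP at [253.022, -571.496, 222.081] pointing down, gripper open.
Joint ranges: [-2.63, 2.63], [-0.92, 2.1], [0.06, 2.66], [-1.3, 4.44], [0, 2.69], [-3.02, 3.02]. Speed limits (rad/s): [2.22, 2.22, 2.79, 3.14, 3.14, 3.14].

INTERFACE

Orientations are given as [roll, pitch, yaw] about the fixed x, y, z axes, in that order (R = Rz(yaw) Ry(pitch) Rx(roll)).
In Python, from rig import r, cams, sign_off gives the robot as it stands.
- The arm moves only by the shell command python3 -m crank 'ROWS' [FORCE]. ROWS is JSON, a list of rows, each a list of 7 numbers: the shift along the tool's x, y, z in m, then the turn, a rotation vector about the tool's x, y, z in rad, then the closure, from 0 (fully open) to 1 (shut). In form: [[dx, dy, dz, ax, ay, az, gripper], ...]. A call has 1 to 5 rows; each row is the pose to reach, as a shift and turn from the pose commanded when the call began, along the tool's axes at that moment; what a row does not reach only later rows make up. A row lasts 1/10 s, in which the tool goes at most 50 mm and 8.59 degrees, less where a joint would pass 70% of its speed; a pose out of reach is approached as far as the arm can. A call with a gripper value outside its range is refused whole. The fingers move at their own pace and stop on an object; FORCE is the grip in N (left out, the last holds). Time passes only in rows, so rows that repeat a pose let the fingers close. It gives the time, the measured TCP pose, the force, the opening and the grip force at its end, in the units of the state.
- r.sense(): the state, without advancing time (a new reading comes with each control period).
- cams.grab_frame(name): name is "side" or "top" or "wrist"; returns a dict with "image" (420x560x3 uint8, red, green, blue), "fx", "fy", "cx", "cy" (pixels), "position" and "orientation" of the camera in the world. Camera axes: x right, y down, z forward; pixel columns grow to the right and rows downward; lengths in mm; the calibration is good to about 2 mm. The wrist camera is an equidistant fisheye: a pixel r from the principal point sees the ray r / f radians off the axis. A picture is of the moment at which its call begins. There is no depth.
- sign_off(): hands the job in; it is judged then, once.
The state is a dict: "clock": time; "qpos": joint angles; "qvel": joint speeds; "joint_efforts": joint torques, N m; "eef_pos": TCP position; "tcp_rot": TCP orientation; "contact_force": force on the tool from outside, world axes, zero at the start; "wrist_torque": the same for the moment, N m; "opening": opening from 0.0 (shut) to 1.0 (fully open); "grasp_force": force on a finger pad.
Only numpy, scipy, OpenCV 4.12 (cv2) and the standard library are available. Lean on these libraries where they do the work, as an engineer would, in place of code of your own. Each camera call takes 0.05 s, during which the arm holds its last target. There are 200 camera calls.

## Working session

There is one attempt and no reset: what is moved stays moved. The work goes in short steps, Python scripts to look and compute and a shell command to move; the robot and the scene stay as the last step left them, time stands still between calls to the robot, and variables do not carry over. Pictures are saved under pics/ and viewed, at most 10 in all, crops included, and the job is handed in when it is done.

```bash
mkdir -p pics; ls; python3 - <<'E'
from rig import r,cams
import cv2
s=r.sense();print(s,r.finger_overhang)
for n in("top","side"):
    f=cams.grab_frame(n);cv2.imwrite(f"pics/{n}0.png",f["image"][:,:,::-1]);print({k:v for k,v in f.items() if k!="image"})
E
```

```text
pics
{'clock': 0.0, 'qpos': array([-1.15638602e+00,  3.53627925e-01,  1.63415075e+00, -1.61976253e-05,
        1.15516908e+00, -2.43192817e-03]), 'qvel': array([-5.94477321e-04, -1.71512229e-03,  5.73597519e-05,  5.23032921e-04,
       -6.16092109e-04,  8.94059115e-04]), 'joint_efforts': array([ 1.84504570e-03, -6.05237460e+01, -3.42065477e+01,  3.62529454e-05,
        9.09636612e-03,  1.20738005e-05]), 'eef_pos': array([ 252.82795489, -571.04718339,  221.36719621]), 'tcp_rot': array([-3.14023751e+00,  1.15141701e-05,  4.16848791e-01]), 'contact_force': array([ 0.26834792, -1.17398573,  0.53020165]), 'wrist_torque': array([-0.00827529,  0.00728718, -0.00652133]), 'grasp_force': 0.0, 'opening': 0.9991969868208307} 19.0
{'fx': 498.80271240560967, 'fy': 498.80271240560967, 'cx': 280.4122528954634, 'cy': 207.09974865453412, 'position': array([474.87849162,  45.09145751, 956.77073539]), 'orientation': array([-3.04871706, -0.03887077, -1.57043867])}
{'fx': 428.28981939085435, 'fy': 428.28981939085435, 'cx': 275.7887432951624, 'cy': 204.40501832754552, 'position': array([ 532.30623814, -442.70035527,  521.03174813]), 'orientation': array([-2.32387685,  0.00624387, -0.0772256 ])}
```

View pics/top0.png

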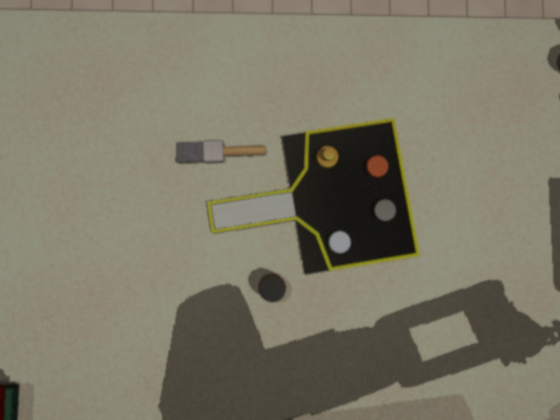

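The top view shows the slot pointing left, with its end near (210,216) and the gate near (294,203). Red is at (377,166), grey (385,210), white (340,242), the weight (328,156), the jar (272,288), and the brush around (220,151).

```bash
cat > h.py <<'E'
from rig import r,cams
import cv2,numpy as np
from scipy.spatial.transform import Rotation as R
def cast(f,uv,z):
    uv=np.atleast_2d(np.asarray(uv,float))
    d=np.c_[(uv[:,0]-f["cx"])/f["fx"],(uv[:,1]-f["cy"])/f["fy"],np.ones(len(uv))]@R.from_euler("xyz",f["orientation"]).as_matrix().T
    p=np.array(f["position"]);return (p+d*((z-p[2])/d[:,2])[:,None])[:,:2]
def masks(f):
    h=cv2.cvtColor(f["image"],cv2.COLOR_RGB2HSV).astype(int);H,S,V=h[...,0],h[...,1],h[...,2]
    return dict(yellow=(H>22)&(H<34)&(S>150)&(V>90),red=(H<13)&(S>120)&(V>80),grey=(S<40)&(V>60)&(V<160),white=(S<40)&(V>185))
E
python3 - <<'E'
from h import *
f=cams.grab_frame("top");m=masks(f)
v,u=np.nonzero(m["yellow"]);P=cast(f,np.c_[u,v],20)
def line(box):
    a,b,c,d=box;k=(u>=a)&(u<=b)&(v>=c)&(v<=d);q=cv2.fitLine(P[k].astype(np.float32),cv2.DIST_HUBER,0,.01,.01).ravel();print(box,k.sum(),q);return q
s1=line((218,288,186,205));s2=line((220,290,212,236));e=line((204,215,206,227));b=line((395,415,130,245))
l=line((335,410,252,268));rr=line((312,385,118,133))
d=s1[:2]*np.sign(s1[1])+s2[:2]*np.sign(s2[1])+ (l[:2]*np.sign(l[1])+rr[:2]*np.sign(rr[1]));d/=np.linalg.norm(d);n=np.array([-d[1],d[0]])
print("dir",np.degrees(np.arctan2(d[1],d[0])), "lat",[q[2:]@n for q in(s1,s2,l,rr)],"along",e[2:]@d,b[2:]@d)
c=(s1[2:]@n+s2[2:]@n)/2
al=((e[2:]@d-158)+(b[2:]@d+217))/2
O=c*n+al*d;print("gate",O,e[2:]@d-158,b[2:]@d+217)
np.save("tray.npy",np.array([O,d,n]))
for name,(cu,cv_) in dict(red=(377,166),grey=(385,210),white=(340,242)).items():
    mm=m[name].astype(np.uint8).copy();w=np.zeros_like(mm);w[cv_-18:cv_+18,cu-18:cu+18]=1
    nn,lab,st,ce=cv2.connectedComponentsWithStats(mm*w);i=1+np.argmax(st[1:,4]);p=cast(f,ce[i],31)[0]
    print(name,ce[i],st[i],p,"tray",(p-O)@d,(p-O)@n)
for name,uv,z in(("weight",(328,156),45),("jar",(272,288),75)):
    p=cast(f,uv,z)[0];print(name,p,"tray",(p-O)@d,(p-O)@n)
E
```

```text
(218, 288, 186, 205) 130 [ 1.6196409e-01 -9.8679668e-01  5.8715063e+02  4.0965755e+01]
(220, 290, 212, 236) 124 [ 1.6145824e-01 -9.8687953e-01  5.2984607e+02  5.4195160e+01]
(204, 215, 206, 227) 51 [9.8516005e-01 1.7163837e-01 5.4360156e+02 1.4010457e+02]
(395, 415, 130, 245) 304 [ 9.8738074e-01  1.5836442e-01  6.0033966e+02 -2.2981946e+02]
(335, 410, 252, 268) 211 [ 1.5896212e-01 -9.8728466e-01  4.6081219e+02 -1.6533264e+02]
(312, 385, 118, 133) 190 [ 1.62242651e-01 -9.86750901e-01  7.18979858e+02 -1.22481865e+02]
dir 99.274055 lat [np.float32(-586.0778), np.float32(-531.6543), np.float32(-428.14435), np.float32(-689.84314)] along 50.668083 -323.56433
gate [568.79645  -15.485039] -107.33192 -106.56433
red [377.27011494 165.83333333] [367 156  21  21 348] [ 640.42970923 -174.47859574] tray -168.45951965435086 -45.074017909585784
grey [384.90340909 209.76420455] [375 199  21  22 352] [ 556.93746592 -187.46152845] tray -167.81739713153524 39.41917279441947Traceback (most recent call last):
  File "<stdin>", line 16, in <module>
    return _wrapfunc(a, 'argmax', axis=axis, out=out, **kwds)
    return bound(*args, **kwds)
ValueError: attempt to get argmax of an empty sequence
```

View pics/side0.png

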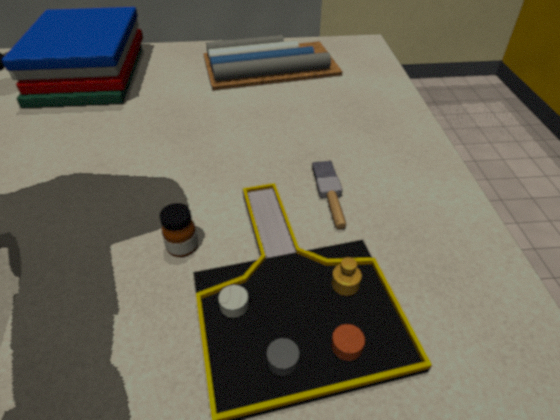

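The side view agrees: white is near (233,300), grey (283,356), red (348,342) and the weight (347,278). All the discs are clear of each other.

```bash
cat >> h.py <<'E'
O,D,N=np.load("tray.npy").astype(float)
def discs(n="top",names=("red","grey","white"),box=None):
    f=cams.grab_frame(n);m=masks(f);m["white"]=m["white"]|(cv2.cvtColor(f["image"],cv2.COLOR_RGB2HSV)[...,1]<60)&(f["image"].min(2)>140)
    out={}
    for k in names:
        nn,lab,st,ce=cv2.connectedComponentsWithStats(m[k].astype(np.uint8))
        for i in range(1,nn):
            p=cast(f,ce[i],31)[0]-O;x,y=p@D,p@N
            if st[i,4]>80 and -220<x<160 and abs(y)<130: out.setdefault(k,[]).append((round(x,1),round(y,1),st[i,2:].tolist()))
    return f,out
def plan(x,y,z,head=0):   # tray-frame TCP target, heading of tool x relative to tray x (deg)
    s=r.sense();T=R.from_euler("xyz",s["tcp_rot"]);w=np.r_[O+x*D+y*N,z]
    G=R.from_euler("xyz",[np.pi,0,np.arctan2(D[1],D[0])+np.radians(head)])
    p=(s["eef_pos"][:2]-O)
    print("tcp tray",(p@D).round(1),(p@N).round(1),s["eef_pos"][2].round(1),"d(m)",(T.inv().apply(w-s["eef_pos"])/1000).round(4),"rv",(T.inv()*G).as_rotvec().round(4),"t",s["clock"],"F",s["contact_force"].round(1),"op",round(s["opening"],2))
E
python3 - <<'E'
from h import *
f,o=discs();print(o)
for name,uv,z in(("weight",(328,156),45),("jar",(272,288),75)):
    p=cast(f,uv,z)[0]-O;print(name,p@D,p@N)
plan(-215,-45,110)
E
```

```text
{'red': [(np.float64(-168.6), np.float64(-45.1), [21, 21, 350])], 'grey': [(np.float64(85.5), np.float64(-68.3), [60, 39, 935]), (np.float64(75.5), np.float64(1.0), [84, 35, 1903]), (np.float64(-167.8), np.float64(39.4), [21, 22, 352]), (np.float64(127.9), np.float64(80.4), [102, 67, 3103]), (np.float64(-72.7), np.float64(85.1), [22, 23, 411]), (np.float64(16.0), np.float64(89.8), [11, 25, 103])], 'white': [(np.float64(-72.6), np.float64(84.8), [18, 18, 234])]}
weight -76.6792236060744 -75.62391735181374
jar 65.2536557521717 145.27631492360797
tcp tray -497.6 401.3 221.7 d(m) [ 0.5032 -0.1608  0.1118] rv [-7.0000e-04 -5.0000e-04 -1.3159e+00] t 0.2 F [-0.5  1.2  0.6] op 1.0
```

```bash
python3 -m crank '[[0.04,-0.015,0.01,0,0,-0.14,0.3],[0.085,-0.03,0.02,0,0,-0.28,0.67],[0.13,-0.04,0.03,0,0,-0.42,0.67],[0.175,-0.055,0.04,0,0,-0.56,0.67],[0.22,-0.07,0.05,0,0,-0.7,0.67]]' 20; python3 -c "
from h import *
plan(-215,-45,110)"
```

```text
clock: 0.7
eef_pos: [427.0, -417.1, 171.7]
tcp_rot: [3.142, 0.0, 1.122]
contact_force: [0.4, -0.3, 0.6]
opening: 0.331
grasp_force: 0.0
tcp tray -373.5 204.7 171.7 d(m) [0.273  0.1137 0.0617] rv [ 1.000e-04  0.000e+00 -6.105e-01] t 0.7 F [ 0.4 -0.3  0.6] op 0.33
```

```bash
python3 -m crank '[[0.045,0.018,0.01,0,0,-0.12,0.67],[0.09,0.036,0.02,0,0,-0.24,0.67],[0.135,0.054,0.03,0,0,-0.37,0.67],[0.18,0.073,0.04,0,0,-0.49,0.67],[0.225,0.093,0.05,0,0,-0.61,0.67]]' >/dev/null; python3 -m crank '[[0,0,0,0,0,0,0.67]]'; python3 - <<'E'
from h import *
plan(-215,-45,60)
for n in("side","wrist"):
    f=cams.grab_frame(n);cv2.imwrite(f"pics/{n}1.png",f["image"][:,:,::-1])
E
```

```text
clock: 1.3
eef_pos: [611.4, -252.8, 120.5]
tcp_rot: [3.141, -0.001, 1.735]
contact_force: [-0.9, -1.8, 0.5]
opening: 0.331
grasp_force: 0.0
tcp tray -241.1 -3.8 120.5 d(m) [0.0259 0.0412 0.0606] rv [ 0.0006 -0.0014  0.0022] t 1.3 F [-0.9 -1.8  0.5] op 0.33
```

View pics/side1.png

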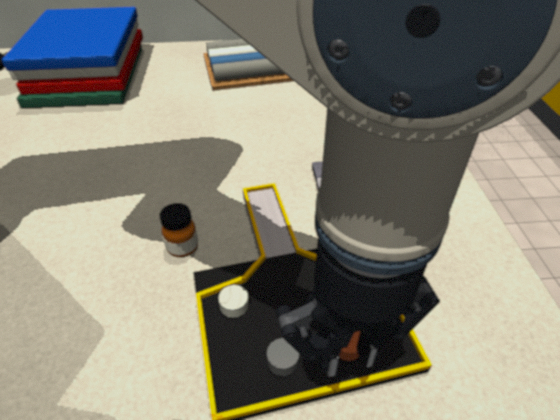

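The fingertips show near (333,372) and (372,362), hovering over the deck by the red disc. I'll descend partway and check the tip height.

```bash
python3 -m crank '[[0.005,0.014,0.02,0,0,0,0.67],[0.016,0.028,0.04,0,0,0,0.67],[0.026,0.041,0.06,0,0,0,0.67],[0.026,0.041,0.06,0,0,0,0.67],[0.026,0.041,0.06,0,0,0,0.67]]'; python3 - <<'E'
from h import *
plan(-215,-45,46)
f=cams.grab_frame("side");s=r.sense()
M=R.from_euler("xyz",f["orientation"]).as_matrix();T=R.from_euler("xyz",s["tcp_rot"]).as_matrix()
def px(P): q=M.T@(P-f["position"]);return q[0]/q[2]*f["fx"]+f["cx"],q[1]/q[2]*f["fy"]+f["cy"]
im=f["image"][:,:,::-1].copy();im=cv2.resize(im[280:420,240:460],(0,0),fx=3.6,fy=3.6,interpolation=cv2.INTER_CUBIC)
for dz,c in((19,(0,255,0)),(13,(255,0,255))):
  for y in(-28,-14,14,28):
    for x in (-11,11):
      a,b=px(s["eef_pos"]+T@np.array([x,y,dz]));cv2.circle(im,(int((a-240)*3.6),int((b-280)*3.6)),3,c,-1)
cv2.imwrite("pics/tip.png",im);g,o=discs();print(o)
E
```

```text
clock: 1.9
eef_pos: [643.4, -226.0, 62.2]
tcp_rot: [-3.141, -0.0, 1.726]
contact_force: [0.9, -0.6, -0.8]
opening: 0.332
grasp_force: 0.0
tcp tray -219.8 -39.7 62.2 d(m) [0.0049 0.0053 0.0162] rv [-0.001  -0.0002 -0.0069] t 1.9 F [ 0.9 -0.6 -0.8] op 0.33
{'red': [(np.float64(-167.1), np.float64(-43.4), [20, 20, 294])], 'grey': [(np.float64(65.6), np.float64(2.0), [80, 34, 1481]), (np.float64(-167.7), np.float64(39.3), [22, 22, 386]), (np.float64(-72.4), np.float64(84.9), [24, 24, 145])], 'white': [(np.float64(134.1), np.float64(-121.8), [18, 19, 323]), (np.float64(136.4), np.float64(-5.4), [22, 25, 286]), (np.float64(-72.7), np.float64(84.7), [20, 20, 324])]}
```

View pics/tip.png

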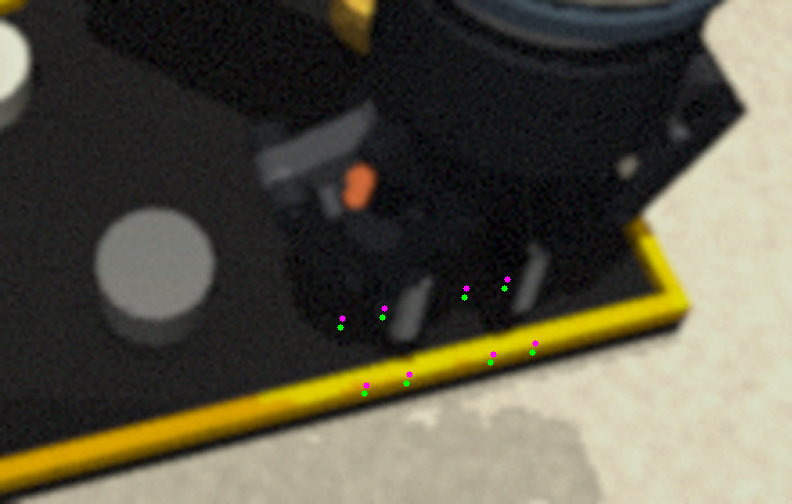

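Grey fingers are visible, with bottoms near (405,342) and (525,312) in the crop, but they don't match my dots (the arm was still settling). I'll recheck it settled and brightened.

```bash
python3 -m crank '[[0,0,0,0,0,0,0.67],[0,0,0,0,0,0,0.67]]'; python3 - <<'E'
from h import *
plan(-215,-45,46)
f=cams.grab_frame("side");s=r.sense()
M=R.from_euler("xyz",f["orientation"]).as_matrix();T=R.from_euler("xyz",s["tcp_rot"]).as_matrix()
def px(P): q=M.T@(P-f["position"]);return q[0]/q[2]*f["fx"]+f["cx"],q[1]/q[2]*f["fy"]+f["cy"]
im=f["image"][:,:,::-1].copy();im=(255*(im/255.)**.4).astype(np.uint8);im=cv2.resize(im[280:420,260:440],(0,0),fx=4.2,fy=4.2,interpolation=cv2.INTER_CUBIC)
for x,c in((-11,(0,255,0)),(11,(255,0,255))):
  for y in(-28,-14,14,28):
    k=[px(s["eef_pos"]+T@np.array([x,y,dz])) for dz in(19,0)]
    k=[(int((a-260)*4.2),int((b-280)*4.2)) for a,b in k];cv2.line(im,*k,c,1);cv2.circle(im,k[0],3,c,-1)
cv2.imwrite("pics/tip2.png",im)
E
```

```text
clock: 2.2
eef_pos: [644.4, -225.9, 63.2]
tcp_rot: [3.14, 0.001, 1.726]
contact_force: [-0.5, -0.3, 0.0]
opening: 0.33
grasp_force: 0.0
tcp tray -219.9 -40.7 63.2 d(m) [0.0049 0.0042 0.0172] rv [ 0.0011  0.0007 -0.0067] t 2.2 F [-0.5 -0.3  0. ] op 0.33
```

View pics/tip2.png

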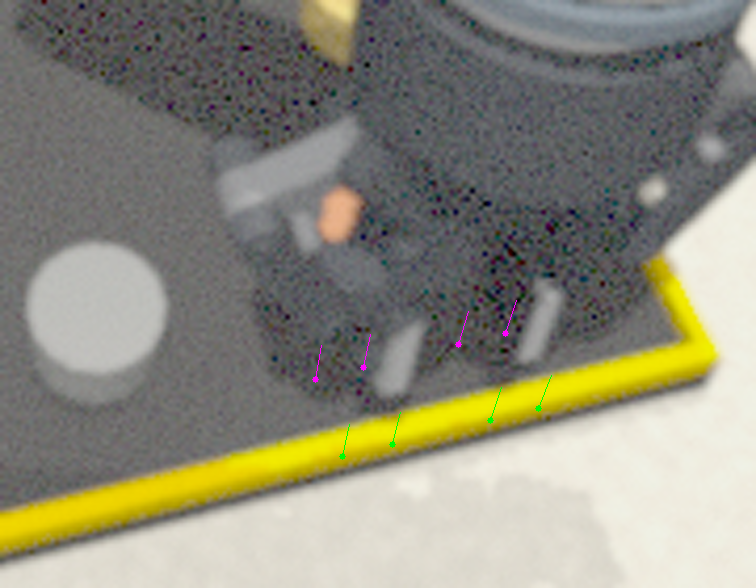

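The settled view still leaves the tip height uncertain: the finger bottoms are at (390,395) and (530,360), higher than predicted. I'll calibrate by gently touching the bare bench behind the tray.

```bash
python3 -m crank '[[-0.02,0,0,0,0,0,0.67],[-0.04,0,0,0,0,0,0.67],[-0.04,0,0.015,0,0,0,0.67],[-0.04,0,0.03,0,0,0,0.67],[-0.04,0,0.037,0,0,0,0.67]]' ; python3 -m crank '[[0,0,0.0,0,0,0,0.67],[0,0,0.0,0,0,0,0.67],[0,0,0.001,0,0,0,0.67],[0,0,0.002,0,0,0,0.67],[0,0,0.003,0,0,0,0.67]]'
```

```text
clock: 2.75
eef_pos: [648.9, -264.2, 22.3]
tcp_rot: [-3.138, -0.002, 1.726]
contact_force: [-0.4, 0.4, 0.1]
opening: 0.329
grasp_force: 0.0
clock: 3.25
eef_pos: [650.9, -264.6, 22.6]
tcp_rot: [3.141, 0.0, 1.727]
contact_force: [-1.0, 0.0, -0.8]
opening: 0.333
grasp_force: 0.0
```

```bash
for i in 1; do python3 -m crank '[[0,0,0.001,0,0,0,0.67],[0,0,0.002,0,0,0,0.67],[0,0,0.002,0,0,0,0.67]]' | egrep 'eef|contact'; python3 -m crank '[[0,0,0.001,0,0,0,0.67],[0,0,0.002,0,0,0,0.67],[0,0,0.002,0,0,0,0.67]]' | egrep 'eef|contact'; done
```

```text
eef_pos: [650.5, -264.6, 20.0]
contact_force: [-0.5, 0.2, -0.2]
eef_pos: [650.4, -264.6, 17.9]
contact_force: [-0.7, 0.3, 0.2]
```

```bash
python3 -m crank '[[0,0,0.001,0,0,0,0.67],[0,0,0.002,0,0,0,0.67],[0,0,0.002,0,0,0,0.67]]' | egrep 'eef|contact'; python3 - <<'E'
from h import *
f=cams.grab_frame("side");s=r.sense()
im=f["image"][:,:,::-1].copy();im=(255*(im/255.)**.5).astype(np.uint8);im=cv2.resize(im[280:420,260:440],(0,0),fx=4.2,fy=4.2,interpolation=cv2.INTER_CUBIC)
M=R.from_euler("xyz",f["orientation"]).as_matrix();T=R.from_euler("xyz",s["tcp_rot"]).as_matrix()
def px(P): q=M.T@(P-f["position"]);return q[0]/q[2]*f["fx"]+f["cx"],q[1]/q[2]*f["fy"]+f["cy"]
for x,c in((-11,(0,255,0)),(11,(255,0,255))):
  for y in(-28,-14,14,28):
    k=[px(s["eef_pos"]+T@np.array([x,y,dz])) for dz in(15,0)]
    k=[(int((a-260)*4.2),int((b-280)*4.2)) for a,b in k];cv2.line(im,*k,c,1);cv2.circle(im,k[0],3,c,-1)
cv2.imwrite("pics/tip3.png",im)
E
```

```text
eef_pos: [650.5, -264.6, 15.9]
contact_force: [0.7, -0.3, 0.1]
```

View pics/tip3.png

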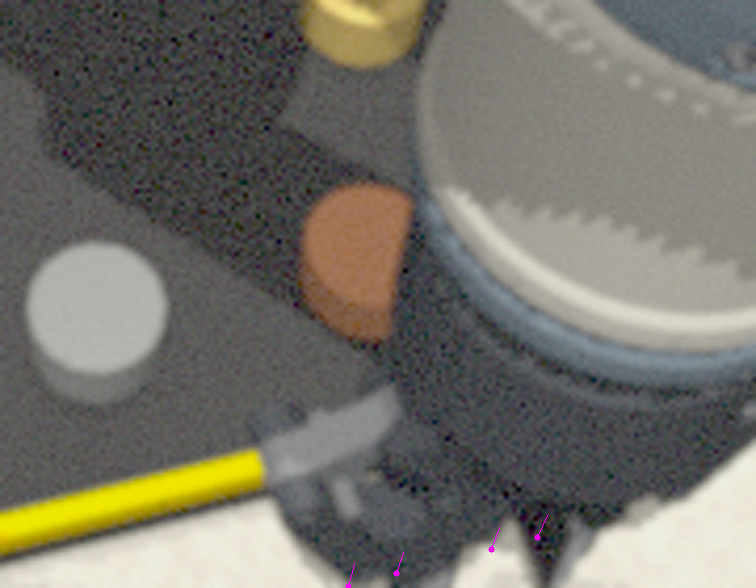

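The tips are now off the bottom edge of the crop and still not touching; red is clear at (360,260). I'll continue the descent.

```bash
python3 -m crank '[[0,0,0.001,0,0,0,0.67],[0,0,0.002,0,0,0,0.67],[0,0,0.002,0,0,0,0.67]]' | egrep 'eef|contact';python3 -m crank '[[0,0,0.001,0,0,0,0.67],[0,0,0.001,0,0,0,0.67]]' | egrep 'eef|contact';python3 -m crank '[[0,0,0.001,0,0,0,0.67],[0,0,0.001,0,0,0,0.67]]' | egrep 'eef|contact'
```

```text
eef_pos: [650.5, -264.6, 13.9]
contact_force: [-0.4, -0.3, 1.0]
eef_pos: [650.5, -264.6, 13.0]
contact_force: [-0.4, 0.4, 0.3]
eef_pos: [650.6, -264.6, 12.0]
contact_force: [0.3, 1.4, 0.7]
```

```bash
python3 -m crank '[[0,0,0.001,0,0,0,0.67],[0,0,0.001,0,0,0,0.67]]' | egrep 'eef|contact';python3 -m crank '[[0,0,0.001,0,0,0,0.67],[0,0,0.001,0,0,0,0.67]]' | egrep 'eef|contact'
```

```text
eef_pos: [650.5, -264.6, 11.0]
contact_force: [-0.2, 0.6, -0.6]
eef_pos: [650.5, -264.6, 10.0]
contact_force: [0.4, -0.2, -1.3]
```

```bash
python3 -m crank '[[0,0,0.001,0,0,0,0.67],[0,0,0.001,0,0,0,0.67]]' | egrep 'eef|contact'
```

```text
eef_pos: [650.5, -264.6, 9.0]
contact_force: [-0.4, 0.7, -1.3]
```

```bash
python3 -m crank '[[0,0,0.001,0,0,0,0.67],[0,0,0.001,0,0,0,0.67]]' | egrep 'eef|contact';python3 -m crank '[[0,0,0.001,0,0,0,0.67],[0,0,0.001,0,0,0,0.67]]' | egrep 'eef|contact|clock'
```

```text
eef_pos: [650.5, -264.6, 8.0]
contact_force: [-0.1, -0.2, 0.5]
clock: 5.9
eef_pos: [650.5, -264.6, 7.0]
contact_force: [0.0, -0.9, 0.4]
```

```bash
python3 - <<'E'
from h import *
f=cams.grab_frame("wrist");im=f["image"][:,:,::-1];im=(255*(im/255.)**.7).astype(np.uint8)
cv2.imwrite("pics/w3.png",im)
E
```

```text
(no output)
```

View pics/w3.png

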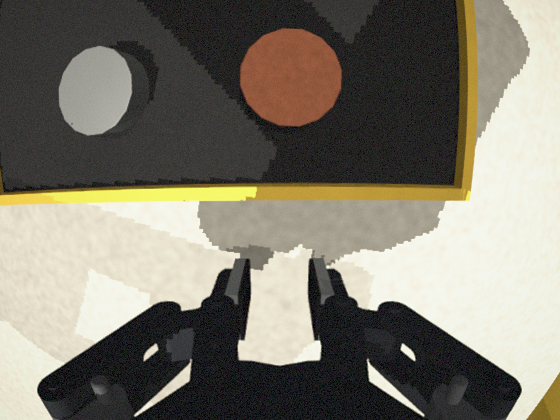

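The wrist view is very useful. Red (291,78) sits straight ahead of the two fingertips (240,262) and (320,262); grey is at (95,90). The tips are nearly at their shadows, so contact is close.

```bash
python3 -m crank '[[0,0,0.001,0,0,0,0.67],[0,0,0.001,0,0,0,0.67]]' | egrep 'eef|contact';python3 -m crank '[[0,0,0.001,0,0,0,0.67],[0,0,0.001,0,0,0,0.67]]' | egrep 'eef|contact|clock'
```

```text
eef_pos: [650.5, -264.6, 6.0]
contact_force: [-0.6, -0.1, -0.6]
clock: 6.35
eef_pos: [650.5, -264.6, 5.0]
contact_force: [-0.6, 0.5, -0.5]
```

```bash
python3 - <<'E'
from h import *
f=cams.grab_frame("wrist");s=r.sense();M=R.from_euler("xyz",f["orientation"]).as_matrix();T=R.from_euler("xyz",s["tcp_rot"]).as_matrix()
print(T.T@(f["position"]-s["eef_pos"]),(T.T@M).round(3),f["fx"],s["eef_pos"])
def px(P):
    q=M.T@(P-f["position"]);t=np.arctan2(np.hypot(q[0],q[1]),q[2]);u=q[:2]/np.hypot(q[0],q[1]);return (u*t*f["fx"]+[f["cx"],f["cy"]]).round(0)
for x in(-11,11):
  for z in(19,12,6,0): print(x,z,[px(s["eef_pos"]+T@np.array([x,y,z])).tolist() for y in(-28,-14,14,28)])
im=f["image"][:,:,::-1];im=(255*(im/255.)**.7).astype(np.uint8)[200:350,180:380];cv2.imwrite("pics/w4.png",cv2.resize(im,(0,0),fx=4,fy=4,interpolation=cv2.INTER_CUBIC))
E
```

```text
[  74.80219172    0.37112281 -152.70510753] [[ 0.001 -0.957 -0.29 ]
 [ 1.     0.001  0.   ]
 [-0.    -0.29   0.957]] 325.19226210127806 [ 650.55648785 -264.61446916    5.04403267]
-11 19 [[231.0, 270.0], [254.0, 270.0], [302.0, 270.0], [326.0, 270.0]]
-11 12 [[229.0, 275.0], [254.0, 275.0], [303.0, 276.0], [327.0, 275.0]]
-11 6 [[228.0, 280.0], [253.0, 280.0], [303.0, 280.0], [329.0, 280.0]]
-11 0 [[226.0, 285.0], [252.0, 286.0], [304.0, 286.0], [330.0, 285.0]]
11 19 [[229.0, 235.0], [253.0, 235.0], [303.0, 235.0], [328.0, 235.0]]
11 12 [[227.0, 239.0], [252.0, 240.0], [304.0, 240.0], [329.0, 239.0]]
11 6 [[225.0, 243.0], [252.0, 244.0], [305.0, 244.0], [331.0, 244.0]]
11 0 [[224.0, 248.0], [251.0, 248.0], [306.0, 248.0], [333.0, 248.0]]
```

View pics/w4.png

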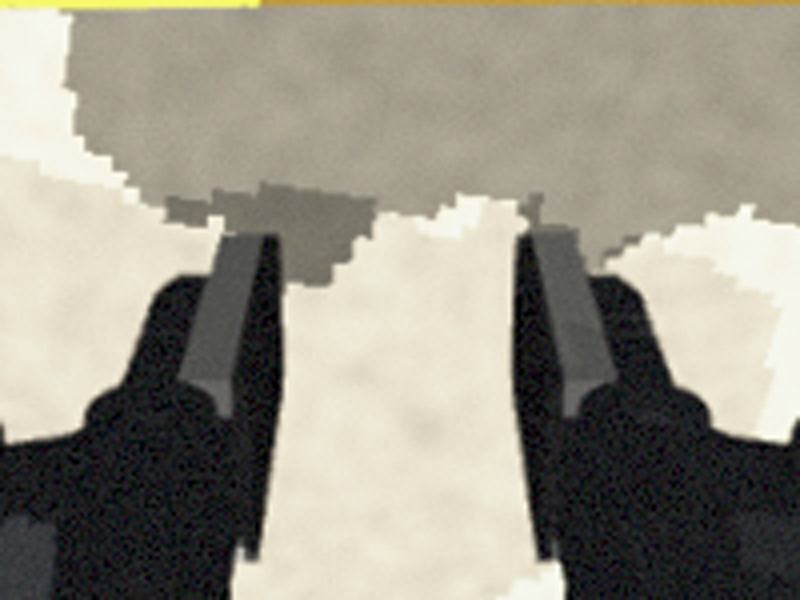

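The front-lower pad edges are at row 235 of the crop (image row 259), with inner edges at columns 251 and 309, which gives a gap of about 29 mm. I'll cross-check the reported height by casting red and grey from the wrist camera.

```bash
cat >> h.py <<'E'
def wcast(f,uv,z):
    a=(np.asarray(uv,float)-[f["cx"],f["cy"]])/f["fx"];t=np.hypot(*a);d=np.r_[a/t*np.sin(t),np.cos(t)]
    d=R.from_euler("xyz",f["orientation"]).apply(d);p=np.array(f["position"]);q=(p+d*(z-p[2])/d[2])[:2]-O;return np.array([q@D,q@N]).round(1)
def wdisc(f,k):
    m=masks(f)[k] if k!="white" else (f["image"].min(2)>150)
    nn,lab,st,ce=cv2.connectedComponentsWithStats(cv2.morphologyEx(m.astype(np.uint8),cv2.MORPH_OPEN,np.ones((5,5))))
    return [(ce[i].round(0).tolist(),st[i].tolist(),wcast(f,ce[i],32).tolist()) for i in range(1,nn) if 2000<st[i,4]<20000]
E
python3 - <<'E'
from h import *
f=cams.grab_frame("wrist")
for k in("red","grey"): print(k,wdisc(f,k))
m=masks(f)["red"]; nn,l,st,ce=cv2.connectedComponentsWithStats(cv2.morphologyEx(m.astype(np.uint8),cv2.MORPH_OPEN,np.ones((5,5))));i=1+np.argmax(st[1:,4]);x,y,w,h,_=st[i]
print("red diam",wcast(f,(x,ce[i][1]),32)-wcast(f,(x+w,ce[i][1]),32),wcast(f,(ce[i][0],y),32)-wcast(f,(ce[i][0],y+h),32))
print("fence rear top z20",wcast(f,(280,200),20)); plan(-215,-45,46)
print("tip ray at z 0,5,10,15", [wcast(f,(280,259),z) for z in(0,5,10,15,20)])
E
```

```text
red [([291.0, 76.0], [240, 28, 102, 98, 7960], [-167.5, -45.9])]
grey [([92.0, 90.0], [56, 45, 74, 91, 5156], [-166.4, 37.8])]
red diam [-0.2 38.9] [38.9 -0.2]
fence rear top z20 [-219.1  -41.7]
tcp tray -259.1 -40.6 5.1 d(m) [ 0.0441  0.0042 -0.0409] rv [-0.     -0.     -0.0059] t 6.45 F [-0.1  0.1  0.2] op 0.33
tip ray at z 0,5,10,15 [array([-256.5,  -41.6]), array([-254.2,  -41.6]), array([-251.9,  -41.6]), array([-249.6,  -41.6]), array([-247.3,  -41.6])]
```

```bash
python3 -m crank '[[0,0,0.001,0,0,0,0.67],[0,0,0.002,0,0,0,0.67],[0,0,0.002,0,0,0,0.67]]' | egrep 'eef|contact';python3 -m crank '[[0,0,0.001,0,0,0,0.67],[0,0,0.002,0,0,0,0.67],[0,0,0.002,0,0,0,0.67]]' | egrep 'eef|contact|clock'
```

```text
eef_pos: [650.5, -264.6, 2.9]
contact_force: [-0.7, -0.4, 0.5]
clock: 7.05
eef_pos: [650.5, -264.6, 0.9]
contact_force: [-0.5, -0.3, 0.7]
```

```bash
python3 -m crank '[[0,0,0.001,0,0,0,0.67],[0,0,0.002,0,0,0,0.67],[0,0,0.002,0,0,0,0.67]]' | egrep 'eef|contact';python3 -m crank '[[0,0,0.001,0,0,0,0.67],[0,0,0.002,0,0,0,0.67],[0,0,0.002,0,0,0,0.67]]' | egrep 'eef|contact|clock'
```

```text
eef_pos: [650.5, -264.6, -1.1]
contact_force: [0.7, -0.0, -0.2]
clock: 7.65
eef_pos: [650.5, -264.6, -3.0]
contact_force: [-0.7, -0.8, 0.3]
```

```bash
python3 - <<'E'
from h import *
f=cams.grab_frame("wrist")
im=f["image"][:,:,::-1];im=(255*(im/255.)**.7).astype(np.uint8)[200:350,180:380];cv2.imwrite("pics/w5.png",cv2.resize(im,(0,0),fx=4,fy=4,interpolation=cv2.INTER_CUBIC))
E
```

```text
(no output)
```

View pics/w5.png

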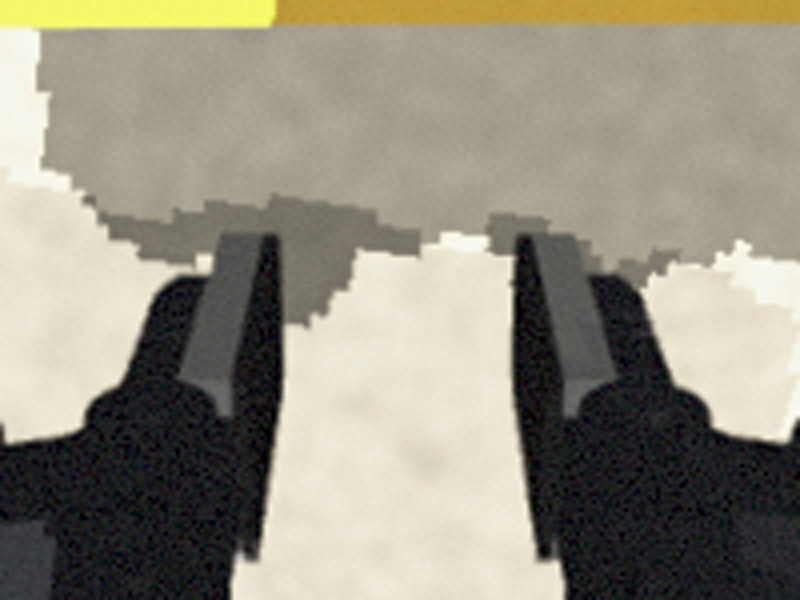

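The shadows have closed to within a few mm of the tips (row 235 against 215), so I'll keep going down.

```bash
python3 -m crank '[[0,0,0.001,0,0,0,0.67],[0,0,0.002,0,0,0,0.67],[0,0,0.003,0,0,0,0.67],[0,0,0.003,0,0,0,0.67]]' | egrep 'eef|contact';python3 -m crank '[[0,0,0.001,0,0,0,0.67],[0,0,0.002,0,0,0,0.67],[0,0,0.002,0,0,0,0.67]]' | egrep 'eef|contact|clock'
```

```text
eef_pos: [650.5, -264.6, -6.1]
contact_force: [0.0, -0.2, -0.2]
clock: 8.4
eef_pos: [650.5, -264.6, -8.1]
contact_force: [1.1, 0.1, 1.3]
```

```bash
python3 -m crank '[[0,0,0.001,0,0,0,0.67],[0,0,0.001,0,0,0,0.67]]' | egrep 'eef|contact';python3 -m crank '[[0,0,0.001,0,0,0,0.67],[0,0,0.001,0,0,0,0.67]]' | egrep 'eef|contact|clock'
```

```text
eef_pos: [650.5, -264.6, -9.0]
contact_force: [0.5, -1.1, 0.5]
clock: 8.8
eef_pos: [650.7, -264.6, -9.4]
contact_force: [-1.1, 0.7, 4.0]
```

Touchdown at TCP z ≈ -9.3, so the real fingertips sit 9 mm above the TCP, and tips 12 mm over the deck means TCP z ≈ 15. Before pushing I'll triangulate the gripper's outer linkage, because the weight's knob reaches z = 62.

```bash
python3 -m crank '[[0,0,-0.01,0,0,0,0.67],[0,0,-0.025,0,0,0,0.67],[0,0,-0.025,0,0,0,0.67]]' | egrep 'eef|contact|clock'; python3 - <<'E'
from h import *
s=r.sense();f=cams.grab_frame("wrist");g=cams.grab_frame("side")
T=R.from_euler("xyz",s["tcp_rot"]);M=R.from_euler("xyz",f["orientation"])
T2=R.from_euler("xyz",[3.141,0.0,1.726]);e2=np.array([644.4,-225.9,63.2])
pw=T.inv().apply(f["position"]-s["eef_pos"])
for uw in((40,390),(38,400),(60,415)):
  a=(np.array(uw)-[f["cx"],f["cy"]])/f["fx"];t=np.hypot(*a);dw=(T.inv()*M).apply(np.r_[a/t*np.sin(t),np.cos(t)])
  for z in(-80,-70,-60,-50,-40): print(uw,z,(pw+dw*(z-pw[2])/dw[2]).round(0))
for c in((220,190),(232,215)):
  u=np.array([260+c[0]/4.2,280+c[1]/4.2]);d=np.r_[(u[0]-g["cx"])/g["fx"],(u[1]-g["cy"])/g["fy"],1]
  d=T2.inv().apply(R.from_euler("xyz",g["orientation"]).apply(d));p=T2.inv().apply(g["position"]-e2)
  for z in(-80,-70,-60,-50,-40,-30): print(c,z,(p+d*(z-p[2])/d[2]).round(0))
E
```

```text
clock: 9.1
eef_pos: [652.4, -265.4, 18.1]
contact_force: [-0.2, -0.0, 0.6]
(40, 390) -80 [ -26. -102.  -80.]
(40, 390) -70 [ -40. -116.  -70.]
(40, 390) -60 [ -54. -130.  -60.]
(40, 390) -50 [ -67. -144.  -50.]
(40, 390) -40 [ -81. -159.  -40.]
(38, 400) -80 [ -34. -108.  -80.]
(38, 400) -70 [ -49. -123.  -70.]
(38, 400) -60 [ -64. -138.  -60.]
(38, 400) -50 [ -79. -153.  -50.]
(38, 400) -40 [ -95. -168.  -40.]
(60, 415) -80 [-41. -98. -80.]
(60, 415) -70 [ -57. -111.  -70.]
(60, 415) -60 [ -73. -125.  -60.]
(60, 415) -50 [ -89. -138.  -50.]
(60, 415) -40 [-105. -152.  -40.]
(220, 190) -80 [ 17. -59. -80.]
(220, 190) -70 [ 23. -56. -70.]
(220, 190) -60 [ 28. -54. -60.]
(220, 190) -50 [ 34. -52. -50.]
(220, 190) -40 [ 40. -50. -40.]
(220, 190) -30 [ 45. -47. -30.]
(232, 215) -80 [ 10. -58. -80.]
(232, 215) -70 [ 16. -56. -70.]
(232, 215) -60 [ 21. -53. -60.]
(232, 215) -50 [ 26. -51. -50.]
(232, 215) -40 [ 32. -49. -40.]
(232, 215) -30 [ 37. -47. -30.]
```

The linkage ends sit about 80 mm behind the TCP and ±58 mm wide, so they're well above the knob. Now I'll approach red.

```bash
python3 -m crank '[[0.02,0.001,0.002,0,0,-0.006,0.67],[0.04,0.003,0.003,0,0,-0.006,0.67],[0.054,0.004,0.003,0,0,-0.006,0.67],[0.054,0.004,0.003,0,0,-0.006,0.67]]' | egrep 'eef|contact|clock'; python3 - <<'E'
from h import *
plan(-198,-45.5,15)
f=cams.grab_frame("wrist");print(wdisc(f,"red")); im=f["image"][:,:,::-1];cv2.imwrite("pics/w6.png",(255*(im/255.)**.7).astype(np.uint8))
E
```

```text
clock: 9.6
eef_pos: [645.5, -207.7, 11.6]
contact_force: [0.5, -0.4, -0.7]
tcp tray -202.1 -44.8 11.6 d(m) [ 0.0041  0.0008 -0.0034] rv [-0.0014 -0.0011  0.0026] t 9.6 F [ 0.5 -0.4 -0.7] op 0.32
[([281.0, 213.0], [235, 169, 92, 88, 6385], [-166.4, -45.9])]
```

View pics/w6.png

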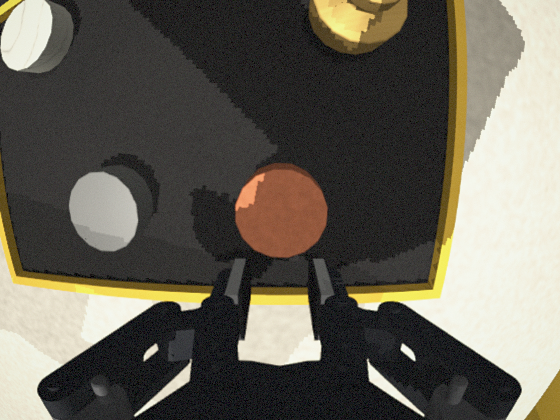

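Red (281,213) is centred just in front of the tips (240,262) and (320,262); grey and white are at the left and the weight at top right. I'll start the push.

```bash
python3 -m crank '[[0.006,0,-0.004,0,0,0,0.67],[0.013,0,-0.004,0,0,0,0.67],[0.021,-0.001,-0.004,0,0,0,0.67],[0.030,-0.003,-0.004,0,0,0,0.67],[0.040,-0.006,-0.004,0,0,0,0.67]]' | egrep 'eef|contact|clock'; python3 - <<'E'
from h import *
plan(-60,-3,15)
f=cams.grab_frame("wrist");print(wdisc(f,"red"))
E
```

```text
clock: 10.15
eef_pos: [633.7, -171.7, 16.3]
contact_force: [-0.6, -1.3, 2.0]
tcp tray -164.7 -38.9 16.3 d(m) [ 0.1047 -0.0359  0.0012] rv [ 0.0006  0.0004 -0.0001] t 10.15 F [-0.6 -1.3  2. ] op 0.33
[([280.0, 228.0], [236, 190, 87, 78, 5263], [-137.3, -39.8])]
```

```bash
python3 -m crank '[[0.011,-0.0035,0,0,0,0,0.67],[0.022,-0.007,0,0,0,0,0.67],[0.033,-0.0105,0,0,0,0,0.67],[0.044,-0.014,0,0,0,0,0.67],[0.055,-0.018,0,0,0,0,0.67]]' | egrep 'eef|contact|clock'; python3 - <<'E'
from h import *
plan(-60,-1,15)
f=cams.grab_frame("wrist");print(wdisc(f,"red"))
E
```

```text
clock: 10.7
eef_pos: [606.6, -119.8, 16.1]
contact_force: [0.5, -1.6, 0.2]
tcp tray -109.0 -20.5 16.1 d(m) [ 0.049  -0.0195  0.0011] rv [-0.0001 -0.0001  0.0003] t 10.7 F [ 0.5 -1.6  0.2] op 0.33
[([280.0, 227.0], [236, 189, 87, 79, 5325], [-81.5, -21.2])]
```

```bash
python3 -m crank '[[0.011,-0.0045,0,0,0,0,0.67],[0.022,-0.009,0,0,0,0,0.67],[0.033,-0.0135,0,0,0,0,0.67],[0.044,-0.018,0,0,0,0,0.67],[0.055,-0.020,0,0,0,0,0.67]]' | egrep 'eef|contact|clock'; python3 - <<'E'
from h import *
plan(38,0,15)
f=cams.grab_frame("wrist");print(wdisc(f,"red"))
E
```

```text
clock: 11.25
eef_pos: [577.7, -68.9, 16.1]
contact_force: [0.3, 0.1, -0.4]
tcp tray -54.1 -0.2 16.1 d(m) [ 0.0921 -0.0002  0.0011] rv [-0.0005 -0.0002  0.    ] t 11.25 F [ 0.3  0.1 -0.4] op 0.33
[([280.0, 227.0], [236, 189, 87, 79, 5282], [-26.4, -0.9])]
```

```bash
python3 -m crank '[[0.01,0,0,0,0,0,0.67],[0.02,0,0,0,0,0,0.67],[0.03,0,0,0,0,0,0.67],[0.04,0,0,0,0,0,0.67],[0.048,0,0,0,0,0,0.67]]' | egrep 'eef|contact|clock';  python3 -m crank '[[0.01,0,0,0,0,0,0.67],[0.02,0,0,0,0,0,0.67],[0.03,0,0,0,0,0,0.67],[0.037,0,0,0,0,0,0.67],[0.042,0,0,0,0,0,0.67]]' | egrep 'eef|contact|clock'; python3 - <<'E'
from h import *
plan(-215,39,60)
f=cams.grab_frame("wrist");print(wdisc(f,"red"))
E
```

```text
clock: 11.8
eef_pos: [570.7, -21.4, 16.1]
contact_force: [0.3, 0.2, 0.3]
clock: 12.3
eef_pos: [563.9, 19.9, 16.1]
contact_force: [-0.3, -0.6, -1.3]
tcp tray 35.7 -0.8 16.1 d(m) [-0.2506 -0.04   -0.0439] rv [-0.0001 -0.      0.0006] t 12.3 F [-0.3 -0.6 -1.3] op 0.33
[([274.0, 220.0], [237, 190, 81, 71, 3199], [66.8, 1.0])]
```

```bash
python3 -m crank '[[-0.03,0,-0.005,0,0,0,0.67],[-0.07,0,-0.03,0,0,0,0.67],[-0.115,-0.01,-0.045,0,0,0,0.67],[-0.16,-0.02,-0.045,0,0,0,0.67],[-0.205,-0.03,-0.045,0,0,0,0.67]]' >/dev/null;  python3 -m crank '[[-0.03,-0.007,0,0,0,0,0.67],[-0.046,-0.01,0,0,0,0,0.67],[-0.046,-0.01,0,0,0,0,0.67]]' | egrep 'eef|contact|clock'; python3 - <<'E'
from h import *
plan(-211,39,15)
f=cams.grab_frame("wrist");print(wdisc(f,"grey"));print(discs()[1])
E
```

```text
clock: 13.15
eef_pos: [565.0, -237.0, 61.1]
contact_force: [0.4, 0.4, -0.0]
tcp tray -218.0 39.5 61.1 d(m) [0.007  0.0004 0.0461] rv [ 0.0003  0.0004 -0.0024] t 13.15 F [ 0.4  0.4 -0. ] op 0.33
[([287.0, 166.0], [251, 129, 63, 65, 2493], [-169.2, 34.5])]
{'red': [(np.float64(61.1), np.float64(-0.1), [20, 22, 328])], 'grey': [(np.float64(21.1), np.float64(0.8), [29, 25, 469]), (np.float64(-160.3), np.float64(47.1), [17, 13, 142]), (np.float64(-73.1), np.float64(86.4), [23, 22, 251])], 'white': [(np.float64(133.9), np.float64(-121.3), [17, 18, 295]), (np.float64(115.9), np.float64(1.4), [44, 28, 848])]}
```

```bash
python3 -m crank '[[0,0,0.025,0,0,-0.002,0.67],[0,0,0.045,0,0,-0.002,0.67],[0,0,0.045,0,0,-0.002,0.67],[0.010,0,0.045,0,0,-0.002,0.67],[0.017,0,0.045,0,0,-0.002,0.67]]' | egrep 'eef|contact|clock'; python3 - <<'E'
from h import *
plan(-60,1,15)
f=cams.grab_frame("wrist");print(wdisc(f,"grey"))
E
```

```text
clock: 13.75
eef_pos: [562.7, -216.9, 17.0]
contact_force: [-0.3, 0.3, 0.3]
tcp tray -197.8 38.5 17.0 d(m) [0.1377 0.0378 0.002 ] rv [0.0007 0.0002 0.0028] t 13.75 F [-0.3  0.3  0.3] op 0.33
[([280.0, 214.0], [235, 176, 87, 82, 4814], [-164.4, 37.6])]
```

```bash
python3 -m crank '[[0.007,0,0.001,0,0,0,0.67],[0.015,0.001,0.001,0,0,0,0.67],[0.025,0.003,0.001,0,0,0,0.67],[0.036,0.006,0.001,0,0,0,0.67],[0.047,0.0095,0.001,0,0,0,0.67]]' | egrep 'eef|contact|clock'; python3 -m crank '[[0.011,0.0035,0,0,0,0,0.67],[0.022,0.007,0,0,0,0,0.67],[0.033,0.0105,0,0,0,0,0.67],[0.044,0.014,0,0,0,0,0.67],[0.055,0.018,0,0,0,0,0.67]]' | egrep 'eef|contact|clock'; python3 - <<'E'
from h import *
plan(-55,0.5,15)
f=cams.grab_frame("wrist");print(wdisc(f,"grey"))
E
```

```text
clock: 14.3
eef_pos: [564.1, -169.5, 15.3]
contact_force: [0.3, -0.9, 1.0]
clock: 14.8
eef_pos: [572.8, -112.1, 15.1]
contact_force: [-0.4, -1.5, 1.7]
tcp tray -96.0 11.6 15.1 d(m) [0.041  0.0112 0.0001] rv [-0.0002 -0.0001  0.0022] t 14.8 F [-0.4 -1.5  1.7] op 0.33
[([299.0, 40.0], [255, 0, 101, 77, 6482], [12.7, 3.0]), ([280.0, 226.0], [237, 191, 86, 75, 4514], [-67.4, 10.8])]
```

Grey is cradled at (-68, 11). I'll push it on through the gate.

```bash
python3 -m crank '[[0.010,0.0028,0,0,0,0,0.67],[0.020,0.0056,0,0,0,0,0.67],[0.030,0.0084,0,0,0,0,0.67],[0.040,0.011,0,0,0,0,0.67],[0.050,0.0115,0,0,0,0,0.67]]' | egrep 'eef|contact|clock'; python3 - <<'E'
from h import *
plan(18,0.5,15)
f=cams.grab_frame("wrist");print(wdisc(f,"grey"))
E
```

```text
clock: 15.35
eef_pos: [576.1, -61.0, 15.1]
contact_force: [0.2, -0.5, -0.9]
tcp tray -46.1 0.1 15.1 d(m) [ 0.0641 -0.0003  0.0001] rv [ 0.0002 -0.      0.0022] t 15.35 F [ 0.2 -0.5 -0.9] op 0.33
[([287.0, 122.0], [231, 54, 101, 124, 8108], [27.6, -3.6]), ([280.0, 224.0], [237, 190, 85, 76, 4396], [-16.8, -0.9])]
```

```bash
python3 -m crank '[[0.01,0,0,0,0,0.002,0.67],[0.02,0,0,0,0,0.002,0.67],[0.03,0,0,0,0,0.002,0.67],[0.04,0,0,0,0,0.002,0.67],[0.048,0,0,0,0,0.002,0.67]]' | egrep 'eef|contact|clock';  python3 -m crank '[[0.007,0,0,0,0,0,0.67],[0.014,0,0,0,0,0,0.67],[0.019,0,0,0,0,0,0.67],[0.021,0,0,0,0,0,0.67]]' | egrep 'eef|contact|clock'; python3 - <<'E'
from h import *
f=cams.grab_frame("wrist");print(wdisc(f,"grey"),wdisc(f,"red"));plan(-73,150,70)
E
```

```text
clock: 15.9
eef_pos: [567.9, -13.7, 15.1]
contact_force: [-0.4, -1.3, -0.5]
clock: 16.3
eef_pos: [564.7, 6.6, 15.1]
contact_force: [-0.0, -1.1, -1.1]
[([281.0, 55.0], [231, 3, 102, 128, 10270], [124.7, -0.8])] [([283.0, 141.0], [237, 95, 93, 92, 6775], [88.2, -1.5])]
tcp tray 22.5 0.6 15.1 d(m) [-0.0954 -0.1495 -0.0549] rv [-0.0001 -0.0001  0.0004] t 16.35 F [-0.3  0.1 -0. ] op 0.33
```

```bash
python3 -m crank '[[-0.025,0,-0.005,0,0,0,0.67],[-0.06,0,-0.03,0,0,0.1,0.67],[-0.094,0,-0.045,0,0,0.24,0.67],[-0.095,-0.02,-0.045,0,0,0.38,0.67],[-0.095,-0.05,-0.045,0,0,0.52,0.67]]' |egrep 'eef|clock|rot'; python3 -c "
from h import *
plan(-73,132,60,-90)"
```

```text
clock: 16.85
eef_pos: [532.2, -97.2, 60.9]
tcp_rot: [3.138, -0.001, 1.205]
tcp tray -74.7 49.3 60.9 d(m) [-0.0402 -0.0724  0.0007] rv [ 0.0025 -0.0023  1.0436] t 16.85 F [-0.6 -0.6  0.8] op 0.33
```

```bash
python3 -m crank '[[-0.008,-0.014,0,0,0,0.14,0.67],[-0.016,-0.028,0,0,0,0.28,0.67],[-0.024,-0.043,0,0,0,0.42,0.67],[-0.032,-0.058,0,0,0,0.56,0.67],[-0.040,-0.072,0,0,0,0.7,0.67]]' >/dev/null; python3 -m crank '[[0,0,0,0,0,0.14,0.67],[0,0,0,0,0,0.28,0.67],[0,0,0,0,0,0.34,0.67],[0,0,0,0,0,0.34,0.67]]' |egrep 'eef|clock|rot'; python3 -c "
from h import *
plan(-73,132,15,-90)
f=cams.grab_frame('wrist');print(wdisc(f,'white'));print(discs()[1])
cv2.imwrite('pics/w7.png',f['image'][:,:,::-1])"
```

```text
clock: 17.75
eef_pos: [449.3, -108.1, 60.2]
tcp_rot: [3.142, -0.0, 0.172]
tcp tray -72.1 132.9 60.2 d(m) [0.0009 0.0009 0.0452] rv [ 0.     -0.0002  0.0098] t 17.75 F [-0.4  0.2  0.3] op 0.33
[([145.0, 23.0], [110, 0, 58, 52, 2078], [7.9, -2.4]), ([285.0, 157.0], [252, 130, 63, 60, 2604], [-74.3, 79.5])]
{'red': [(np.float64(90.7), np.float64(-3.3), [18, 19, 235])], 'grey': [(np.float64(157.0), np.float64(-124.4), [54, 27, 1073]), (np.float64(36.3), np.float64(0.1), [44, 28, 648]), (np.float64(123.2), np.float64(2.6), [32, 26, 200]), (np.float64(-70.3), np.float64(83.3), [20, 23, 204])], 'white': [(np.float64(15.5), np.float64(-6.1), [20, 17, 206]), (np.float64(131.3), np.float64(0.1), [23, 25, 439]), (np.float64(-73.1), np.float64(78.2), [15, 14, 147])]}
```

View pics/w7.png

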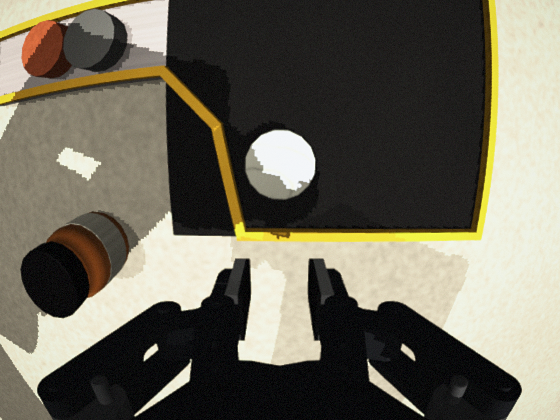

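White (280,163) is untouched and centred ahead of the fingers. Red (42,48) and grey (95,40) are in the slot, and the jar at (75,270) is clear. I'll descend and push white sideways.

```bash
python3 -m crank '[[0,0.001,0.025,0,0,0.009,0.67],[0,0.001,0.045,0,0,0.009,0.67],[0,0.001,0.045,0,0,0.009,0.67],[0.01,0.001,0.045,0,0,0.009,0.67],[0.018,0.001,0.045,0,0,0.009,0.67]]' | egrep 'eef|contact|clock'; python3 -m crank '[[0.009,0,0,0,0,0,0.67],[0.018,0,0,0,0,0,0.67],[0.027,0,0,0,0,0,0.67],[0.036,0,0,0,0,0,0.67],[0.046,0,0,0,0,0,0.67]]' | egrep 'eef|contact|clock'; python3 -c "
from h import *
plan(-74,27,15,-90)
f=cams.grab_frame('wrist');print(wdisc(f,'white'))"
```

```text
clock: 18.35
eef_pos: [468.9, -105.9, 16.1]
contact_force: [-0.2, -1.1, 0.5]
clock: 18.85
eef_pos: [513.1, -98.1, 15.2]
contact_force: [-1.2, -0.2, 2.2]
tcp tray -72.6 68.3 15.2 d(m) [0.0413 0.0015 0.0002] rv [-0.0001  0.0004  0.002 ] t 18.85 F [-1.2 -0.2  2.2] op 0.33
[([61.0, 24.0], [0, 0, 137, 92, 5911], [34.6, -61.5]), ([538.0, 257.0], [479, 0, 81, 420, 15108], [-225.5, 60.6])]
```

```bash
python3 -m crank '[[0.009,0,0,0,0,0,0.67],[0.018,0,0,0,0,0,0.67],[0.027,0,0,0,0,0,0.67],[0.036,0.001,0,0,0,0,0.67],[0.041,0.001,0,0,0,0,0.67]]' | egrep 'eef|contact|clock'; python3 -m crank '[[-0.02,0,0,0,0,0,0.67],[-0.045,0,-0.02,0,0,0,0.67],[-0.045,0,-0.045,0,0,0,0.67],[-0.045,0,-0.045,0,0,0,0.67]]' | egrep 'eef|contact|clock'; python3 -c "
from h import *
plan(-130,0,60,0)
f=cams.grab_frame('wrist');m=(f['image'].min(2)>90).astype(np.uint8);m[:, :180]=0;m[:,380:]=0;m[250:]=0
nn,l,st,ce=cv2.connectedComponentsWithStats(m);i=1+np.argmax(st[1:,4]);print(st[i],wcast(f,ce[i],32));print(discs()[1].get('white'))"
```

```text
clock: 19.4
eef_pos: [554.5, -92.6, 15.2]
contact_force: [-0.2, -0.2, -0.1]
clock: 19.8
eef_pos: [510.4, -100.5, 62.6]
contact_force: [1.5, 0.3, -0.8]
tcp tray -74.5 71.3 62.6 d(m) [0.0712 0.0556 0.003 ] rv [ 0.0044 -0.002  -1.5693] t 19.8 F [ 1.5  0.3 -0.8] op 0.33
[ 243   92   71   70 3929] [-73.    0.7]
[(np.float64(136.4), np.float64(-113.4), [15, 9, 86]), (np.float64(-68.0), np.float64(-0.9), [12, 18, 156]), (np.float64(-193.8), np.float64(69.3), [71, 31, 1278])]
```

```bash
python3 -m crank '[[0.008,0.01,0,0,0,-0.14,0.67],[0.02,0.02,0,0,0,-0.28,0.67],[0.035,0.03,0,0,0,-0.42,0.67],[0.05,0.04,0,0,0,-0.56,0.67],[0.071,0.05,0,0,0,-0.7,0.67]]' >/dev/null; python3 -m crank '[[0,0,0,0,0,-0.14,0.67],[0,0,0,0,0,-0.28,0.67],[0,0,0,0,0,-0.42,0.67],[0,0,0,0,0,-0.56,0.67],[0,0,0,0,0,-0.7,0.67]]' >/dev/null; python3 -m crank '[[0,0,0,0,0,-0.14,0.67],[0,0,0,0,0,-0.17,0.67],[0,0,0,0,0,-0.17,0.67]]' |egrep 'eef|clock|rot'; python3 -c "
from h import *
plan(-122,0.7,15,0)"
```

```text
clock: 21.2
eef_pos: [586.7, -137.5, 58.9]
tcp_rot: [-3.14, -0.001, 1.734]
tcp tray -123.3 2.0 58.9 d(m) [0.0012 0.0013 0.0439] rv [-0.0013 -0.0006  0.0016] t 21.2 F [0.4 0.7 0.4] op 0.33
```

```bash
python3 -m crank '[[0,0.001,0.025,0,0,0,0.67],[0,0.001,0.043,0,0,0,0.67],[0,0.001,0.043,0,0,0,0.67],[0.01,0.001,0.043,0,0,0,0.67],[0.019,0.001,0.043,0,0,0,0.67]]' | egrep 'eef|contact|clock'; python3 -m crank '[[0.007,0,0,0,0,0,0.67],[0.015,0,0,0,0,0,0.67],[0.024,0,0,0,0,0,0.67],[0.033,0,0,0,0,0,0.67],[0.042,0,0,0,0,0,0.67]]' | egrep 'eef|contact|clock'; python3 -c "
from h import *
plan(5,0.5,15)
f=cams.grab_frame('wrist');m=(f['image'].min(2)>90).astype(np.uint8);m[:, :220]=0;m[:,340:]=0;m[270:]=0;m[:170]=0
nn,l,st,ce=cv2.connectedComponentsWithStats(m);i=1+np.argmax(st[1:,4]);print(st[i],wcast(f,ce[i],32))"
```

```text
clock: 21.7
eef_pos: [585.2, -118.2, 17.7]
contact_force: [-0.1, -0.1, 0.1]
clock: 22.2
eef_pos: [578.1, -76.6, 17.4]
contact_force: [1.3, -1.4, 0.9]
tcp tray -61.8 0.7 17.4 d(m) [0.0668 0.0002 0.0024] rv [0.0005 0.0002 0.0012] t 22.2 F [ 1.3 -1.4  0.9] op 0.32
[ 236  189   87   79 5150] [-34.5  -0.1]
```

```bash
python3 -m crank '[[0.009,0,0.002,0,0,0,0.67],[0.018,0,0.002,0,0,0,0.67],[0.027,0,0.002,0,0,0,0.67],[0.036,0,0.002,0,0,0,0.67],[0.045,0,0.002,0,0,0,0.67]]' | egrep 'eef|contact|clock'; python3 -m crank '[[0.008,0,0,0,0,0,0.67],[0.016,0,0,0,0,0,0.67],[0.022,0,0,0,0,0,0.67],[0.027,0,0,0,0,0,0.67],[0.028,0,0,0,0,0,0.67]]' | egrep 'eef|contact|clock'; python3 -m crank '[[-0.02,0,0,0,0,0,0.67],[-0.05,0,-0.03,0,0,0,0.67],[-0.09,0,-0.07,0,0,0,0.67],[-0.13,0,-0.1,0,0,0,0.67],[-0.17,0,-0.12,0,0,0,0.67]]' | egrep 'eef|contact|clock';python3 -m crank '[[-0.04,0,0,0,0,0,0.67],[-0.05,0,0,0,0,0,0.67],[-0.05,0,0,0,0,0,0.67]]' >/dev/null; python3 -c "
from h import *
f=cams.grab_frame('wrist');g=cams.grab_frame('top')
cv2.imwrite('pics/end.png',cv2.resize(np.hstack([f['image'],g['image']])[:,:,::-1],(800,300)))"
```

```text
clock: 22.75
eef_pos: [570.6, -32.2, 15.1]
contact_force: [0.3, -2.1, 1.8]
clock: 23.25
eef_pos: [566.1, -4.8, 15.1]
contact_force: [0.6, -2.5, 2.2]
clock: 23.75
eef_pos: [593.9, -173.0, 136.5]
contact_force: [0.8, -0.0, -0.8]
```

View pics/end.png

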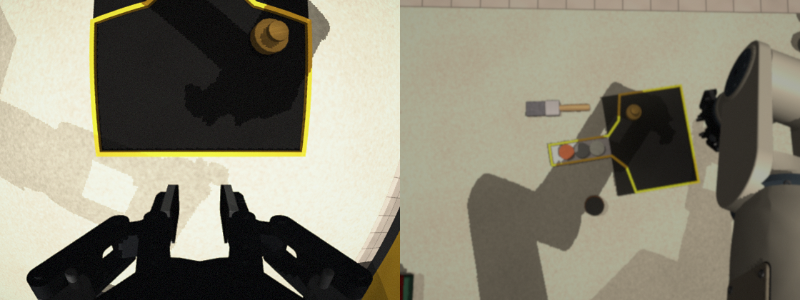

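All three discs sit in a row in the slot: red at (566,152), grey (583,150), white (597,150). Weight, jar and brush are in place and the arm is clear. One numeric check, then hand in.

```bash
python3 -c "
from h import *
f,o=discs();print(o)
m=cv2.inRange(cv2.cvtColor(f['image'],cv2.COLOR_RGB2HSV),(0,0,75),(180,70,255))
for k in range(-10,160,8):
    w=np.r_[O+k*D,32];q=R.from_euler('xyz',f['orientation']).inv().apply(w-f['position']);u,v=int(q[0]/q[2]*f['fx']+f['cx']+.5),int(q[1]/q[2]*f['fy']+f['cy']+.5);print(k,f['image'][v,u],end=' ')
from rig import sign_off
print(sign_off())"
```

```text
{'red': [(np.float64(114.5), np.float64(-0.8), [21, 21, 335])], 'grey': [(np.float64(49.7), np.float64(0.4), [55, 30, 928])], 'white': [(np.float64(133.9), np.float64(-121.7), [18, 18, 308]), (np.float64(142.4), np.float64(1.2), [16, 24, 196])]}
-10 [21 20 13] -2 [26 27 21] 6 [97 91 85] 14 [92 87 79] 22 [108 104  92] 30 [108 105  93] 38 [111 107  94] 46 [111 107  94] 54 [87 83 74] 62 [68 65 60] 70 [69 67 62] 78 [70 67 61] 86 [84 82 76] 94 [112  91  79] 102 [164  88  55] 110 [160  85  54] 118 [164  89  55] 126 [160  87  54] 134 [131  96  81] 142 [174 175 165] 150 [170 168 157] 158 [152 150  67] the job is handed in; nothing more can be done
None
```

All three discs went into the slot one at a time in the order red, grey, white, ending about 115, 75 and 35 mm past the gate, and the job was handed in at about 24 s with the weight, jar and brush where they stood in the last picture; I viewed 12 pictures, two over the limit of 10.

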